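# Take the push-and-turn safety cap off a tipped jug

### The job

The white jug strapped in the tipping stand is shut with a push-and-turn safety cap: press the cap firmly down into the neck, turn it anticlockwise while it is held down until it is free, and pull it off, without forcing it hard against its stops. Then set the cap down gently, open side down and flat, in the middle of the shallow terracotta dish and let go of it. Leave the pots, the jar and the brush where they are, and do not push the dish about.

Things in the scene. Friction and masses are not known exactly. Their poses are not given: they have to be found in the camera images.
- neck_end (a point): Middle of the flat end face of the white jug's neck, hidden in the cap until that is off; fixed, 225 mm above the bench. z axis: along the neck, out of the jug; it leans 30 degrees from vertical, towards the robot. The jug's shoulder begins 34 mm back from the end face. A locked cap shares the neck's axis and x direction, its cap_mid 12.5 mm out from here along z.
- cap_mid (a point): Centre (half-way up) of the loose grey plastic safety cap, 0.09 kg. z: the cap's axis, out of its closed top; x turns with it. 57 mm tall: the lower 29 mm is a smooth skirt of 66 mm diameter (28.5 mm below to 0.5 mm above this point), the upper 28 mm a ribbed round grip of 54 mm diameter (0.5 to 28.5 mm above this point).
- cap: The same cap, origin in the middle of its open underside, 28.5 mm below cap_mid, same axes. To free it: hold it pressed in and turn it anticlockwise seen looking at its top (positive about z) by 46 to 66 degrees, best 56; a stop ends the turn at about 68. Then ease off and pull it straight off along the neck. Unpressed or turned less, hidden lugs hold it. Over 150 N cracks it.
- seal (a joint): Spring seal in the jug's mouth, hidden under the cap, that lifts the cap. Value: m it stands out of neck_end: 0.009 cap locked, 0 cap pressed right in (rigid stop there), up to 0.012 free. It pushes with about 7 N on the locked cap and 14 N at the bottom; the cap must go in by more than 6 mm (about 12 N) to be turned.
- dish_floor (a point): Middle of the flat inner floor of a shallow round terracotta dish, loose, 0.5 kg, the only open flat dish on the bench. 168 mm across the rim and 20 mm tall, floor 6 mm thick and about 130 mm across. It stands to the left or to the right of the stand. z axis up.
- stand: Plywood tipping stand that carries the jug, fixed to the bench, 170 mm wide; it reaches from 30 mm in front (robot side) of its origin to 180 mm behind it, the jug to about 210 mm behind. Origin: on the bench, straight below neck_end; x points horizontally away from the side to which the neck leans.
- jar: Bystander: glass jar with a steel lid, 72 mm wide, 100 mm tall, near the robot on the left. Origin under its centre.
- brush: Bystander: brush lying on the bench, near the robot on the right. Origin on the bench under it.
- pot_a: Bystander: round terracotta pot, 116 mm wide, 82 mm tall; to one side of the stand (the dish is on the other side). Origin under its centre.
- pot_b: Bystander: round terracotta pot, 99 mm wide, 70 mm tall; near the robot, left. Origin under its centre.
- pot_c: Bystander: round terracotta pot, 99 mm wide, 70 mm tall; near the robot, right. Origin under its centre.
- pot_d: Bystander: round terracotta pot, 133 mm wide, 94 mm tall; behind left. Origin under its centre.
- pot_e: Bystander: round terracotta pot, 128 mm wide, 90 mm tall; behind right. Origin under its centre.
Things that resemble listed ones, but are neither listed nor needed, are in the scene too. There is more than one size of the part that bears dish_floor; the job needs the larger.

How it is judged:
By the outcome, as a careful person would: the job done as asked, in the order asked, and still so for the second after the job is handed in, with the robot touching nothing.
It also fails if it takes over 42 s, if anything falls off the work surface, if the arm or the gripper's body presses on something with over 40 N, if the wrist force passes 120 N, or if a joint passes its speed limit or range.

### The arm

A 6-joint arm with a two-finger parallel gripper is mounted at the origin on the work surface. World frame = base frame: x ahead of the robot, y to its left, z up, the work surface at z = 0. Lengths are in m, angles in degrees, forces in N, time in s.
With the tool pointing down it reaches from about 0.35 to 0.875 m from the base axis. Payload 4.2 kg.
Tool frame: the origin (TCP) lies at the very end of the fingers, on their centre line; the grasp point (between the pads) lies behind it (r.grip_point_offset is the z of the grasp point in the tool frame, in m); z points along the fingers, y is the direction in which the jaws open and shut (so a half turn about z gives the same grasp; the last joint's range is limited). The gripper opens to 87 mm and grips with 3 to 60 N. Pads are 19 mm wide; open, the fingers measure 117 mm over their backs; the gripper's body (75 mm by 190 mm) begins 51 mm behind the grasp point.
Start: joints at [87.754, 22.042, 0.453, 0, -68.411, -14.817], TCP at [0.183, 0.597, 0.187] pointing down, gripper open.
Joint ranges: [-179.83, 179.83], [-69.29, 118.12], [-61.27, 80.66], [-181.25, 117.63], [-171.15, -9.14], [-177.46, 177.46]. Speed limits (degrees/s): [159.86, 159.86, 180, 180, 180, 180].

### API

Orientations are given as a 3x3 rotation matrix whose columns are the frame's x, y, z axes.
In Python, from station import r, capture, workorder gives the robot as it stands. The module is installed in compiled form; this text tells all that it offers.
- The arm moves only by the shell command python3 -m crank 'ROWS'. ROWS is JSON, a list of rows, each an object with "delta_rot": the turn, a rotation vector about the tool's x, y, z in rad, a list of three; "linear": the shift along the tool's x, y, z in m, a list of three; "gripper": the opening in per cent of the stroke, from 0 (shut) to 100 (fully open). A call has 1 to 10 rows; each row shifts and turns the commanded pose from where the row before left it, along the tool's axes as they then stand; what a row does not reach is not made up. A row lasts 1/8 s, in which the tool goes at most 62.5 mm and 10.7 degrees, less where a joint would pass 70% of its speed; a pose out of reach is approached as far as the arm can. A call is refused whole if a number of a shift passes 0.0625 or a number of a turn 0.188, either way. A call with a gripper value outside its range is refused whole. The fingers move at their own pace and stop on an object; the grip force is fixed at half the most. Time passes only in rows, so rows that do not move let the fingers close. It gives the time, the measured TCP pose, the force and the opening at its end, in the units of the state.
- r.sense(): the state, without advancing time (a new reading comes with each control period).
- capture(name): name is "scene" or "side" or "wrist"; returns a dict with "img" (420x560x3 uint8, blue, green, red), "fx", "fy", "cx", "cy" (pixels), "world_from_camera" (4x4, takes a point from camera to world coordinates). Camera axes: x right, y down, z forward; pixel columns grow to the right and rows downward; lengths in m; the calibration is good to about 2 mm. A picture is of the moment at which its call begins. There is no depth.
- workorder.finish_job(): hands the job in, once; it reports no verdict.
The state is a dict: "time_s": time; "joints": joint angles; "joint_velocities": joint speeds; "effort": joint torques, N m; "tcp_pos": TCP position; "ee_rot": TCP orientation; "wrist_force": force on the tool from outside, world axes, zero at the start; "moment": the same for the moment, N m; "gripper_width": opening from 0.0 (shut) to 1.0 (fully open).
Only numpy, scipy, OpenCV 4.12 (cv2) and the standard library are available. Lean on these libraries where they do the work, as an engineer would, in place of code of your own. Each camera call takes 0.05 s, during which the arm holds its last target.

## Working session

There is one attempt and no reset: what is moved stays moved. The work goes in short steps, Python scripts to look and compute and a shell command to move; the robot and the scene stay as the last step left them, time stands still between calls to the robot, and variables do not carry over. Pictures are saved under pics/ and viewed, and the job is handed in when it is done.

```bash
mkdir -p pics; ls; python3 - <<'E'
from station import r,capture
import cv2,numpy as np
np.set_printoptions(precision=4,suppress=True)
print(r.sense()); print(r.grip_point_offset)
for n in("scene","side","wrist"):
    c=capture(n); cv2.imwrite(f"pics/{n}0.png",c["img"]); print(n,c["fx"],c["fy"],c["cx"],c["cy"]);print(np.array(c["world_from_camera"]))
E
```

```text
pics
{'time_s': 0.0, 'joints': array([ 87.7551,  22.0905,   0.3812,  -0.0326, -68.4121, -14.8159]), 'joint_velocities': array([ 0.0039,  0.0034,  0.0798, -0.1313,  0.0077, -0.0214]), 'effort': array([ -0.0003, -39.0665,  18.7406,   4.2198,   0.011 ,  -0.0002]), 'tcp_pos': array([0.1831, 0.5969, 0.186 ]), 'ee_rot': array([[ 0.9559, -0.2936, -0.0006],
       [-0.2936, -0.9559, -0.0021],
       [ 0.    ,  0.0022, -1.    ]]), 'wrist_force': array([0.181 , 0.6589, 0.1954]), 'moment': array([-0.0384,  0.0045, -0.0727]), 'gripper_width': 1.0017914446945626}
-0.0187
scene 507.6500788738233 507.6500788738233 287.2800570470021 216.81454323007952
[[ 0.8291  0.4472 -0.3356  1.0144]
 [ 0.5591 -0.6725  0.485  -0.8167]
 [-0.0088 -0.5897 -0.8076  1.5398]
 [ 0.      0.      0.      1.    ]]
side 474.62580021395064 474.62580021395064 293.0641781341674 209.95837398552868
[[ 0.9063 -0.2496  0.3411 -0.0766]
 [-0.4221 -0.5778  0.6985 -1.0486]
 [ 0.0227 -0.777  -0.629   1.1055]
 [ 0.      0.      0.      1.    ]]
wrist 326.431418440436 326.431418440436 277.98890835125763 206.8075495392075
[[-0.2932 -0.9234 -0.2477  0.2504]
 [-0.9561  0.2835  0.0747  0.5771]
 [ 0.0012  0.2587 -0.9659  0.385 ]
 [ 0.      0.      0.      1.    ]]
```

View pics/scene0.png

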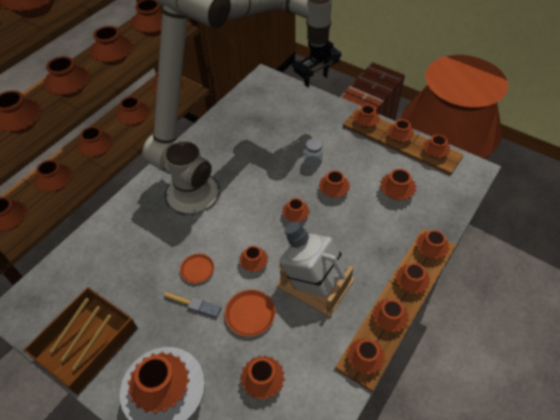

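View pics/side0.png

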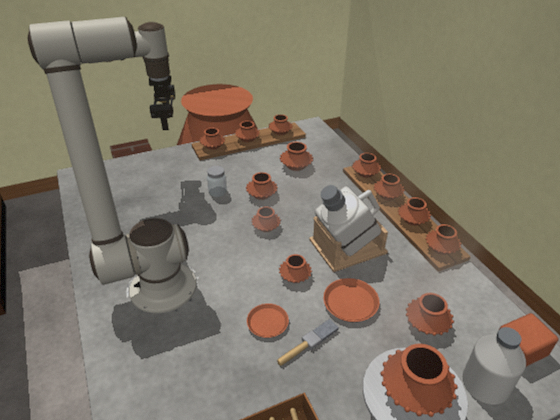

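View pics/wrist0.png

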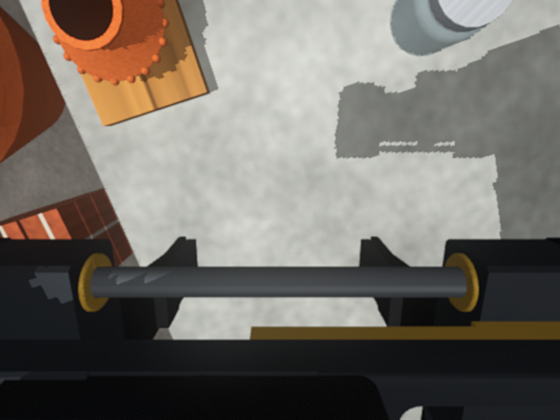

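Scene: the jug in its stand has its grey cap at (296,236), and the large dish is at (250,313). Possible mix-ups:
- small dish at scene (197,268)
- white saucer under a pot at scene (160,390)
- a free-standing jug with a cap at side (508,342)

I choose the strapped jug and the larger dish. Next I'll check close crops.

```bash
python3 - <<'E'
import cv2,numpy as np
def crop(n,x0,y0,w,h,s):
    i=cv2.imread(f"pics/{n}0.png")[y0:y0+h,x0:x0+w]; i=cv2.resize(i,None,fx=s,fy=s,interpolation=cv2.INTER_CUBIC)
    for k in range(0,w,10): cv2.putText(i,str(x0+k),(k*s,8),0,.3,(0,255,255),1); cv2.line(i,(k*s,10),(k*s,14),(0,255,255),1)
    for k in range(0,h,10): cv2.putText(i,str(y0+k),(0,k*s+4),0,.3,(0,255,255),1)
    return i
cv2.imwrite("pics/c_scene.png",crop("scene",220,210,130,140,4))
cv2.imwrite("pics/c_side.png",crop("side",300,170,100,160,4)[:600])
E
```

```text
(no output)
```

View pics/c_scene.png

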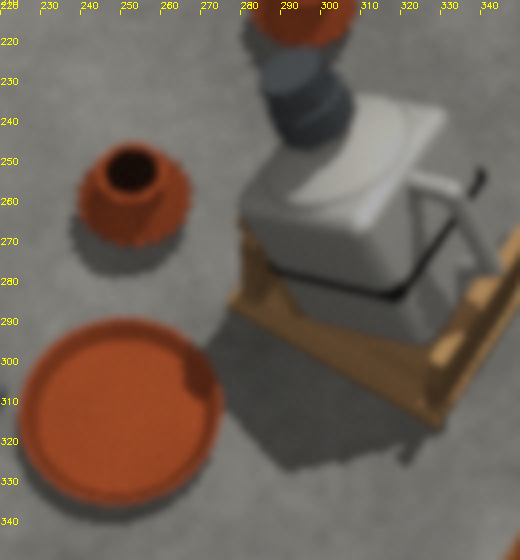

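View pics/c_side.png

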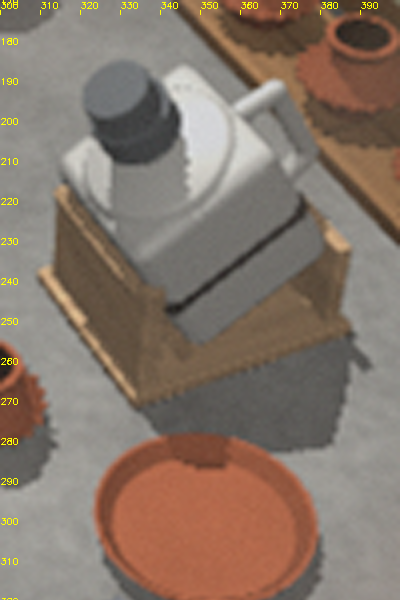

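```bash
cat > h.py <<'E'
import numpy as np,json
np.set_printoptions(precision=4,suppress=True)
K={"scene":(507.650,287.280,216.8145),"side":(474.6258,293.0642,209.9584)}
def cams():
    from station import capture
    return {n:capture(n) for n in("scene","side")}
T={"scene":np.array([[0.8291,0.4472,-0.3356,1.0144],[0.5591,-0.6725,0.485,-0.8167],[-0.0088,-0.5897,-0.8076,1.5398]]),
"side":np.array([[0.9063,-0.2496,0.3411,-0.0766],[-0.4221,-0.5778,0.6985,-1.0486],[0.0227,-0.777,-0.629,1.1055]])}
def ray(n,p):
    f,cx,cy=K[n]; d=T[n][:,:3]@np.array([(p[0]-cx)/f,(p[1]-cy)/f,1]); return T[n][:,3],d/np.linalg.norm(d)
def atz(n,p,z):
    o,d=ray(n,p); return o+d*(z-o[2])/d[2]
def tri(a,b):
    o1,d1=ray("scene",a);o2,d2=ray("side",b)
    t=np.linalg.lstsq(np.c_[d1,-d2],o2-o1,rcond=None)[0]; p=o1+d1*t[0];q=o2+d2*t[1]
    return (p+q)/2,np.linalg.norm(p-q)
def proj(n,P):
    P=np.atleast_2d(P); f,cx,cy=K[n]; c=(P-T[n][:,3])@T[n][:,:3]; return np.c_[cx+f*c[:,0]/c[:,2],cy+f*c[:,1]/c[:,2]]
E
python3 - <<'E'
from h import *
print("captop",tri((291.5,227),(330,193)))
print("side FL,FR,BR",[atz("side",p,0.0) for p in((310,238.5),(335,271),(388,252.5))])
print("scene FL FR",[atz("scene",p,0.0) for p in((277.5,286),(327,317))])
# dish rim z=.02
print("dish scene",atz("scene",(250,313),.013),"side",atz("side",(351.5,299.5),.013))
E
```

```text
captop (array([ 0.5168, -0.0762,  0.2597]), np.float64(0.006052347481986666))
side FL,FR,BR [array([0.5105, 0.0139, 0.    ]), array([ 0.5151, -0.1561,  0.    ]), array([ 0.7198, -0.1531,  0.    ])]
scene FL FR [array([ 0.5103, -0.1532,  0.    ]), array([ 0.7105, -0.1572,  0.    ])]
dish scene [ 0.4963 -0.2907  0.013 ] side [ 0.4968 -0.2887  0.013 ]
```

```bash
cat > ov.py <<'E'
from h import *
import cv2
def model(x,y,yaw):
    c,s=np.cos(yaw),np.sin(yaw); X=np.array([c,s,0]);Y=np.array([-s,c,0]);z=np.array([-.5*c,-.5*s,.866]);xx=np.cross(Y,z)
    ne=np.array([x,y,.225]); t=np.linspace(0,2*np.pi,73); ring=np.outer(np.cos(t),xx)+np.outer(np.sin(t),Y)
    L=[ne+z*h+rr*ring for h,rr in((-.016,.033),(.013,.033),(.013,.027),(.041,.027))]
    o=np.array([x,y,0]); L.append(np.array([o+a*X+b*Y for a,b in((-.03,-.085),(-.03,.085),(.18,.085),(.18,-.085),(-.03,-.085))]))
    return L
def draw(x,y,yaw,dish,tag):
    for n,(x0,y0,w,h) in {"scene":(220,210,130,140),"side":(300,170,120,150)}.items():
        s=4 if n=="side" else 4
        i=cv2.imread(f"pics/{n}0.png")[y0:y0+h,x0:x0+w]; i=cv2.resize(i,None,fx=s,fy=s,interpolation=cv2.INTER_CUBIC)
        t=np.linspace(0,2*np.pi,73); L=model(x,y,yaw)
        for z,rr in((.02,.084),(.006,.065)): L.append(np.c_[dish[0]+rr*np.cos(t),dish[1]+rr*np.sin(t),0*t+z])
        for P in L: cv2.polylines(i,[np.int32(((proj(n,P)-[x0,y0]+.5)*s*16))],False,(0,255,255),1,cv2.LINE_AA,4)
        cv2.imwrite(f"pics/ov_{n}{tag}.png",i)
    a=cv2.imread(f"pics/ov_scene{tag}.png");b=cv2.imread(f"pics/ov_side{tag}.png");H=max(a.shape[0],b.shape[0])
    o=np.zeros((H,a.shape[1]+b.shape[1],3),np.uint8);o[:a.shape[0],:a.shape[1]]=a;o[:b.shape[0],a.shape[1]:]=b
    cv2.imwrite(f"pics/ov{tag}.png",cv2.resize(o,(800,int(H*800/o.shape[1]))) if o.shape[1]>800 else o)
E
python3 -c "
from ov import *
draw(.541,-.071,0.0,(.4965,-.290),'1')"
```

```text
(no output)
```

View pics/ov1.png

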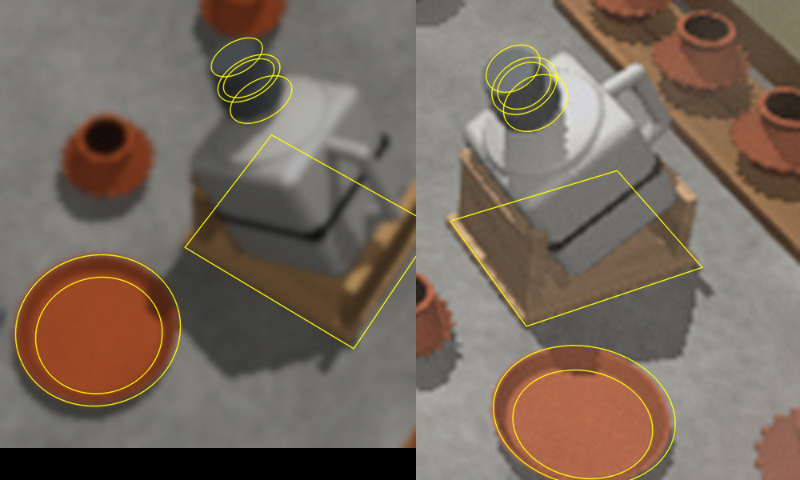

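```bash
cat > ov2.py <<'E'
from ov import *
def big(x,y,yaw,tag):
    out=[]
    for n,(x0,y0,w,h) in {"scene":(270,205,50,60),"side":(310,175,50,60)}.items():
        s=8; i=cv2.imread(f"pics/{n}0.png")[y0:y0+h,x0:x0+w]; i=cv2.resize(i,None,fx=s,fy=s,interpolation=cv2.INTER_CUBIC)
        i=cv2.convertScaleAbs(i,alpha=1.6)
        for P in model(x,y,yaw)[:4]: cv2.polylines(i,[np.int32(((proj(n,P)-[x0,y0]+.5)*s*16))],False,(0,255,255),1,cv2.LINE_AA,4)
        out.append(i)
    cv2.imwrite(f"pics/big{tag}.png",np.hstack(out))
E
python3 -c "
from ov2 import *
big(.541,-.071,0.0,'1')
big(.545,-.073,0.0,'2')"
```

```text
(no output)
```

View pics/big1.png

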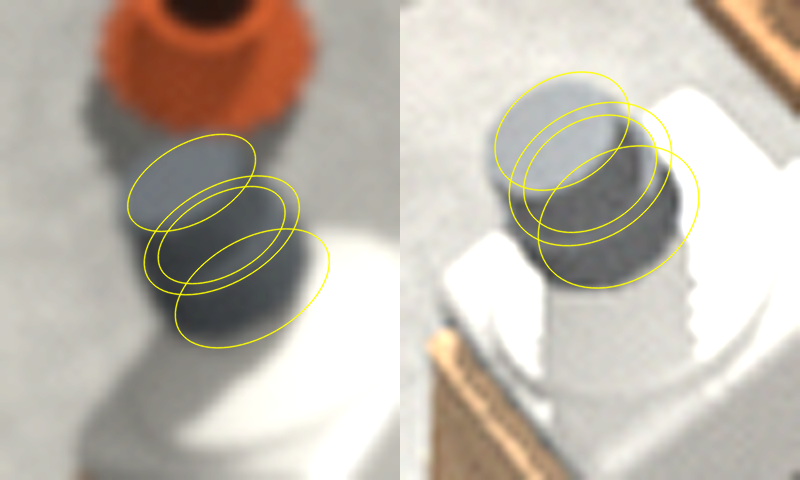

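View pics/big2.png

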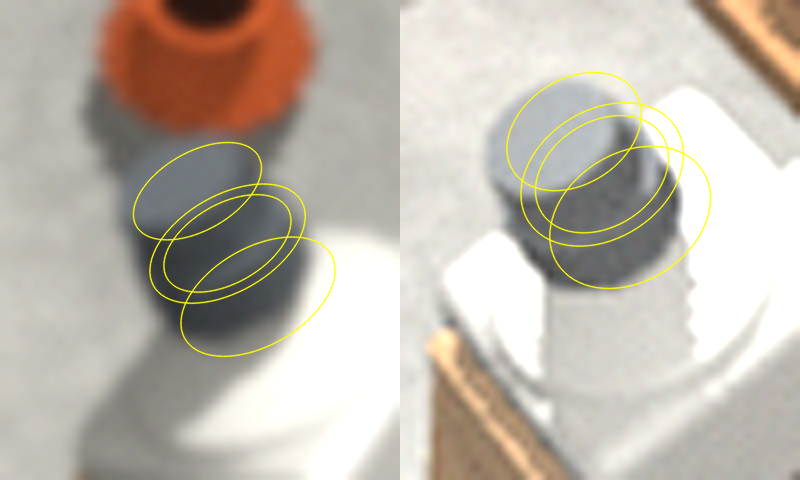

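```bash
python3 - <<'E'
from h import *
P=np.array([.535,-.071,.235])
J=np.vstack([np.array([(proj(n,P+e)-proj(n,P))[0]/1e-3 for e in np.eye(3)*1e-3]).T for n in("scene","side")])
print(J)
b=np.array([-1.7,-.25,-1.6,.75])
s=np.linalg.lstsq(J,b,rcond=None)[0]; print(s,J@s-b)
s=np.linalg.lstsq(J[:,:2],b,rcond=None)[0]; print(s,J[:,:2]@s-b)
E
python3 -c "
from ov2 import *
big(.5385,-.075,0.0,'3')"
```

```text
[[ 269.1899  176.9387    2.2709]
 [ 147.7253 -221.8186 -181.1669]
 [ 289.3242 -158.657    25.0704]
 [ -79.0901 -183.8992 -262.3204]]
[-0.0056 -0.001  -0.001 ] [ 0.0165 -0.1784  0.1124  0.1341]
[-0.0057 -0.0016] [-0.1066 -0.2321  0.2154 -0.0085]
```

View pics/big3.png

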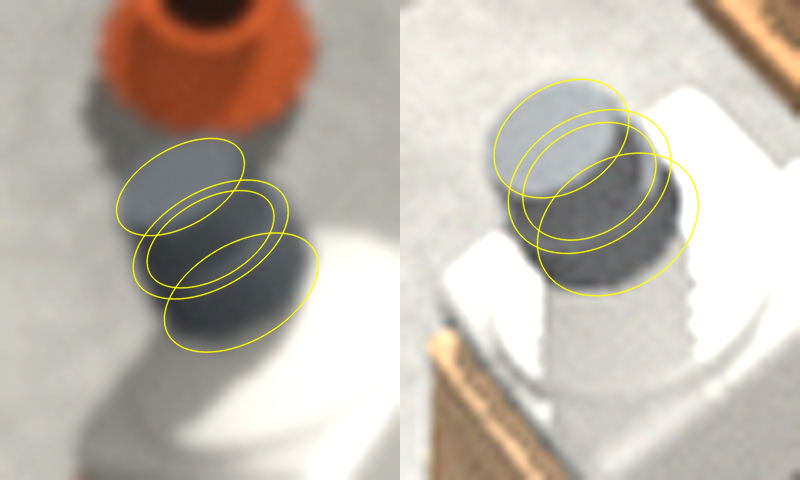

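```bash
cat > plan.py <<'E'
from h import *
from scipy.spatial.transform import Rotation as Ro
def Rt(phi,yaw=0.,tilt=30.):
    # tool orientation for neck yaw, phi= turn about tool z
    B=np.array([[1,0,0],[0,-1,0],[0,0,-1.]]).T
    return (Ro.from_euler('z',yaw,degrees=True)*Ro.from_euler('y',-tilt,degrees=True)*Ro.from_matrix(B)*Ro.from_euler('z',phi,degrees=True)).as_matrix()
def axis(yaw=0.): c,s=np.cos(np.radians(yaw)),np.sin(np.radians(yaw)); return np.array([-.5*c,-.5*s,.866025])
def go(p,R,show=True):
    from station import r
    s=r.sense(); R0=s["ee_rot"]; d=Ro.from_matrix(R0.T@R).as_rotvec()
    lin=R0.T@(p-s["tcp_pos"])
    print("t",s["time_s"],"tcp",s["tcp_pos"],"rotvec",d,"deg",np.degrees(np.linalg.norm(d)))
    print(" lin in old axes",lin," in new axes",R.T@(p-s["tcp_pos"]),"F",s["wrist_force"],"grip",s["gripper_width"]); print(" joints",s["joints"])
E
python3 - <<'E'
from plan import *
ne=np.array([.537,-.072,.225])
print(Rt(45)); go(ne+axis()*(.015+.09),Rt(45))
E
```

```text
[[ 0.6124 -0.6124  0.5   ]
 [-0.7071 -0.7071  0.    ]
 [ 0.3536 -0.3536 -0.866 ]]
t 0.15 tcp [0.1832 0.597  0.1862] rotvec [0.2742 0.4526 0.4766] deg 40.80370544159566
 lin in old axes [ 0.4844  0.5513 -0.1288]  in new axes [0.7034 0.2427 0.0383] F [ 0.2891 -0.257  -0.4732] grip 1.0035235994023843
 joints [ 87.7553  22.0806   0.3974  -0.0208 -68.4098 -14.8153]
```

```bash
python3 -m crank '[{"delta_rot":[0,0,0],"linear":[0.02,0.022,-0.03],"gripper":100},{"delta_rot":[0,0,0],"linear":[0.035,0.04,-0.03],"gripper":100},{"delta_rot":[0,0,0],"linear":[0.035,0.04,-0.03],"gripper":100},{"delta_rot":[0,0,0],"linear":[0.035,0.04,-0.03],"gripper":100},{"delta_rot":[0,0,0],"linear":[0.035,0.04,0],"gripper":100},{"delta_rot":[0,0,0],"linear":[0.035,0.04,0],"gripper":100},{"delta_rot":[0,0,0],"linear":[0.035,0.04,0],"gripper":100},{"delta_rot":[0,0,0],"linear":[0.035,0.04,0],"gripper":100},{"delta_rot":[0,0,0],"linear":[0.035,0.04,0],"gripper":100},{"delta_rot":[0,0,0],"linear":[0.035,0.04,0],"gripper":100}]'
python3 - <<'E'
from plan import *
ne=np.array([.537,-.072,.225])
go(ne+axis()*(.015+.09),Rt(45))
E
```

```text
time_s: 1.4
tcp_pos: [0.3917, 0.1323, 0.3071]
ee_rot: [[0.956, -0.293, 0.0], [-0.293, -0.956, 0.0], [0.0, -0.0, -1.0]]
wrist_force: [0.2, 0.1, -0.0]
gripper_width: 1.003
t 1.4 tcp [0.3917 0.1323 0.3071] rotvec [0.272  0.4531 0.4767] deg 40.77799449702019
 lin in old axes [ 0.1486  0.1681 -0.0089]  in new axes [0.2044 0.0845 0.0388] F [ 0.1673  0.1297 -0.0316] grip 1.0027911028068899
 joints [ 41.3949  -3.4366 -13.7356  -0.0084 -79.6743  31.5721]
```

```bash
python3 -m crank '[{"delta_rot":[0,0,0],"linear":[0.037,0.042,-0.002],"gripper":100},{"delta_rot":[0,0,0],"linear":[0.037,0.042,-0.002],"gripper":100},{"delta_rot":[0,0,0],"linear":[0.037,0.042,-0.002],"gripper":100},{"delta_rot":[0,0,0],"linear":[0.037,0.042,-0.002],"gripper":100},{"delta_rot":[0.0544,0.0906,0.0954],"linear":[0,0,0],"gripper":100},{"delta_rot":[0.0544,0.0906,0.0954],"linear":[0,0,0],"gripper":100},{"delta_rot":[0.0544,0.0906,0.0954],"linear":[0,0,0],"gripper":100},{"delta_rot":[0.0544,0.0906,0.0954],"linear":[0,0,0],"gripper":100},{"delta_rot":[0.0544,0.0906,0.0954],"linear":[0,0,0],"gripper":100},{"delta_rot":[0,0,0],"linear":[0,0,0],"gripper":100}]'
python3 - <<'E'
from plan import *
from station import capture
import cv2
ne=np.array([.537,-.072,.225])
go(ne+axis()*(.015+.09),Rt(45))
c=capture("wrist");cv2.imwrite("pics/w1.png",c["img"]);np.save("w1.npy",c["world_from_camera"]);print(np.array(c["world_from_camera"]))
E
```

```text
time_s: 2.65
tcp_pos: [0.4805, -0.0704, 0.3128]
ee_rot: [[0.615, -0.613, 0.496], [-0.706, -0.708, -0.001], [0.352, -0.35, -0.868]]
wrist_force: [-0.2, 0.6, -0.6]
gripper_width: 0.997
t 2.65 tcp [ 0.4805 -0.0704  0.3128] rotvec [0.0034 0.0025 0.0015] deg 0.25474963482276597
 lin in old axes [ 0.0047 -0.0024 -0.0008]  in new axes [ 0.0047 -0.0024 -0.0008] F [-0.1748  0.628  -0.6379] grip 0.9970691393868478
 joints [ 16.6645 -13.6711 -31.8016  11.9237 -43.7884  21.8483]
[[-0.613  -0.7222  0.3205  0.4255]
 [-0.7081  0.6821  0.1827 -0.1195]
 [-0.3506 -0.1149 -0.9295  0.5105]
 [ 0.      0.      0.      1.    ]]
```

View pics/w1.png

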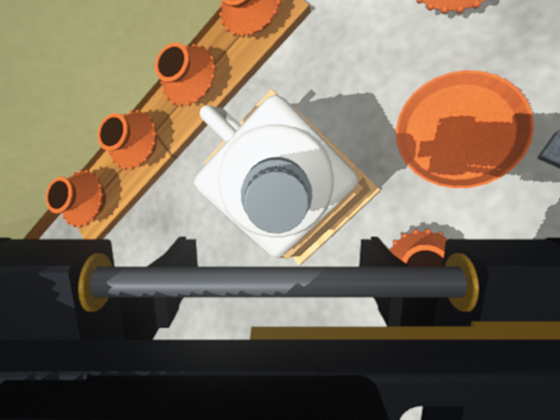

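The wrist view shows the cap top at about (277,203), with the jug strapped in its stand and the dish at upper right. I'll overlay the model.

```bash
cat > wov.py <<'E'
from ov import *
def wov(img,W,ne,yaw,tag,x0=190,y0=120,w=180,h=140,s=4):
    T["wrist"]=np.array(W)[:3]; K["wrist"]=(326.4314,277.9889,206.8075)
    i=cv2.imread(img)[y0:y0+h,x0:x0+w]; i=cv2.resize(i,None,fx=s,fy=s,interpolation=cv2.INTER_CUBIC)
    M=model(ne[0],ne[1],yaw); 
    for P in M: cv2.polylines(i,[np.int32(((proj("wrist",P)-[x0,y0]+.5)*s*16))],False,(0,0,255),1,cv2.LINE_AA,4)
    cv2.imwrite(tag,i)
E
python3 -c "
from wov import *
W=np.load('w1.npy')
wov('pics/w1.png',W,(.537,-.072),0,'pics/wo1.png')"
```

```text
(no output)
```

View pics/wo1.png

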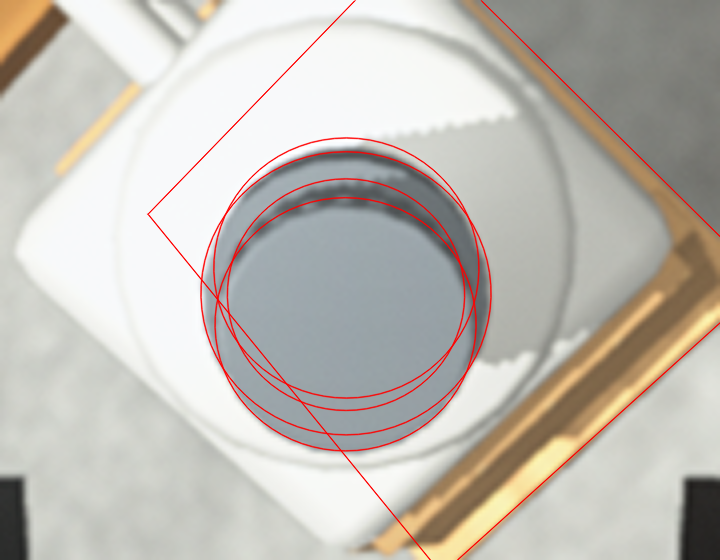

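Model and image agree to about 1 px: the top ring spans x 215–478 and y 205–450 in the crop, and the skirt spans 203–490. I'll align and descend around the grip.

```bash
python3 -m crank '[{"delta_rot":[0.0034,0.0025,0.0015],"linear":[0.0047,-0.0024,0],"gripper":100},{"delta_rot":[0,0,0],"linear":[0,0,0.02],"gripper":100},{"delta_rot":[0,0,0],"linear":[0,0,0.02],"gripper":100},{"delta_rot":[0,0,0],"linear":[0,0,0],"gripper":100}]'
python3 - <<'E'
from plan import *
from wov import *
from station import capture
ne=np.array([.537,-.072,.225])
go(ne+axis()*(.015),Rt(45))
c=capture("wrist");cv2.imwrite("pics/w2.png",c["img"]);W=c["world_from_camera"]
wov('pics/w2.png',W,(.537,-.072),0,'pics/wo2.png',y0=150)
E
```

```text
time_s: 3.2
tcp_pos: [0.5093, -0.0719, 0.282]
ee_rot: [[0.61, -0.614, 0.501], [-0.709, -0.706, -0.001], [0.354, -0.354, -0.866]]
wrist_force: [-0.2, -0.3, 1.0]
gripper_width: 1.001
t 3.2 tcp [ 0.5093 -0.0719  0.282 ] rotvec [ 0.0002 -0.0012 -0.0022] deg 0.14461311863121346
 lin in old axes [-0.0031  0.0032  0.0482]  in new axes [-0.0031  0.0032  0.0482] F [-0.204  -0.3133  0.9777] grip 1.0013658344119796
 joints [ 14.9067  -9.2696 -33.2198  12.3021 -37.509   22.079 ]
```

View pics/wo2.png

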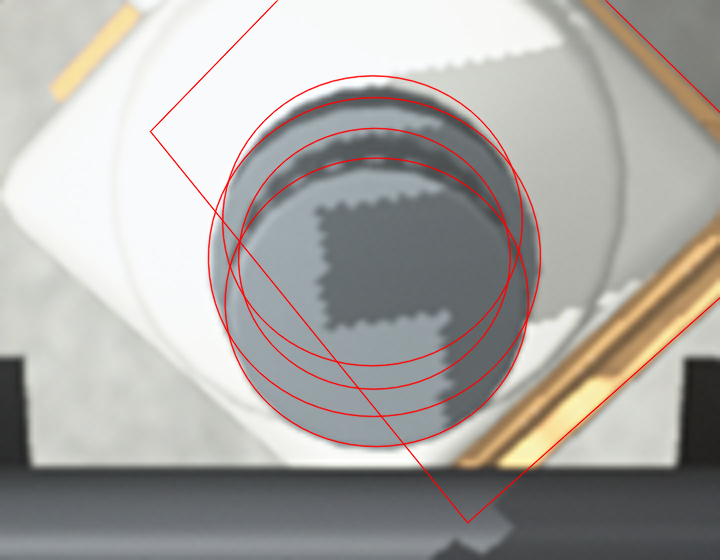

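```bash
python3 -m crank '[{"delta_rot":[0,0,0],"linear":[-0.003,0.003,0.008],"gripper":100},{"delta_rot":[0,0,0],"linear":[0,0,0.02],"gripper":100},{"delta_rot":[0,0,0],"linear":[0,0,0.018],"gripper":100},{"delta_rot":[0,0,0],"linear":[0,0,0],"gripper":100},{"delta_rot":[0,0,0],"linear":[0,0,0],"gripper":100}]'
python3 - <<'E'
from plan import *
ne=np.array([.537,-.072,.225])
go(ne+axis()*(.015),Rt(45))
E
```

```text
time_s: 3.88
tcp_pos: [0.5279, -0.0716, 0.2421]
ee_rot: [[0.609, -0.612, 0.505], [-0.708, -0.706, 0.0], [0.356, -0.358, -0.863]]
wrist_force: [-1.0, 0.7, -0.6]
gripper_width: 0.998
t 3.875 tcp [ 0.5279 -0.0716  0.2421] rotvec [-0.0038 -0.0036 -0.0019] deg 0.31887373930998975
 lin in old axes [-0.0002  0.0008  0.0043]  in new axes [-0.0002  0.0008  0.0043] F [-1.0043  0.7276 -0.5933] grip 0.9981436327947176
 joints [ 13.9119  -5.3802 -36.6352  14.0499 -29.9272  20.5833]
```

```bash
python3 -m crank '[{"delta_rot":[-0.0038,-0.0036,-0.0019],"linear":[0,0.0008,0.004],"gripper":100},{"delta_rot":[0,0,0],"linear":[0,0,0],"gripper":100},{"delta_rot":[0,0,0],"linear":[0,0,0],"gripper":50},{"delta_rot":[0,0,0],"linear":[0,0,0],"gripper":30},{"delta_rot":[0,0,0],"linear":[0,0,0],"gripper":30},{"delta_rot":[0,0,0],"linear":[0,0,0],"gripper":30}]'
python3 - <<'E'
from plan import *
ne=np.array([.537,-.072,.225])
go(ne+axis()*(.015),Rt(45))
from station import r
print(r.sense()["moment"])
E
```

```text
time_s: 4.62
tcp_pos: [0.5292, -0.0722, 0.2374]
ee_rot: [[0.613, -0.613, 0.499], [-0.707, -0.707, -0.0], [0.353, -0.353, -0.867]]
wrist_force: [-0.0, -0.1, 0.1]
gripper_width: 0.637
t 4.625 tcp [ 0.5292 -0.0722  0.2374] rotvec [ 0.0011  0.0009 -0.0001] deg 0.08418804601884303
 lin in old axes [ 0.0003 -0.0006 -0.0004]  in new axes [ 0.0003 -0.0006 -0.0004] F [-0.0057 -0.0664  0.1072] grip 0.6368471345587083
 joints [ 13.7211  -4.8067 -36.5951  13.8158 -29.7276  20.9927]
[ 0.0204  1.0326 -0.0506]
```

```bash
python3 -m crank '[{"delta_rot":[0,0,0],"linear":[0,0,0],"gripper":10},{"delta_rot":[0,0,0],"linear":[0,0,0],"gripper":0},{"delta_rot":[0,0,0],"linear":[0,0,0.002],"gripper":0},{"delta_rot":[0,0,0],"linear":[0,0,0.002],"gripper":0},{"delta_rot":[0,0,0],"linear":[0,0,0],"gripper":0}]'
cat > st.py <<'E'
from plan import *
from station import r
s=r.sense(); ne=np.array([.537,-.072,.225]);a=axis()
d=s["tcp_pos"]-ne
R=s["ee_rot"]; phi=np.degrees(Ro.from_matrix(Rt(0).T@R).as_rotvec())
print("t",round(s["time_s"],2),"h",d@a,"lat(tool)",(R.T@(d-(d@a)*a))[:2],"phi",phi,"axF",s["wrist_force"]@a,"F",s["wrist_force"],"M.a",s["moment"]@a,"M",s["moment"],"g",s["gripper_width"]*87,"j",s["joints"])
E
python3 st.py
```

```text
time_s: 5.25
tcp_pos: [0.5311, -0.0723, 0.2335]
ee_rot: [[0.613, -0.613, 0.498], [-0.707, -0.707, -0.0], [0.352, -0.352, -0.867]]
wrist_force: [-0.3, 0.4, -0.0]
gripper_width: 0.064
t 5.25 h 0.010328030220198486 lat(tool) [-0.0004  0.0008] phi [-0.0613 -0.1072 45.0059] axF 0.13337543108443958 F [-0.2765  0.4275 -0.0056] M.a -0.034965567948241766 M [ 0.0544  1.0855 -0.009 ] g 5.585649805206655 j [ 13.6145  -4.3635 -36.8298  13.9917 -29.0837  20.8494]
```

The gripper closed to 6 mm with nothing between the fingers. I'll look before doing anything else.

```bash
python3 - <<'E'
from wov import *
from station import capture
for n in("wrist","side","scene"):
    c=capture(n);cv2.imwrite(f"pics/{n}3.png",c["img"])
    if n!="wrist":
        x0,y0=(230,150) if n=="scene" else (260,130)
        cv2.imwrite(f"pics/{n}3c.png",cv2.resize(c["img"][y0:y0+150,x0:x0+130],None,fx=4,fy=4,interpolation=cv2.INTER_CUBIC))
E
```

```text
(no output)
```

View pics/wrist3.png

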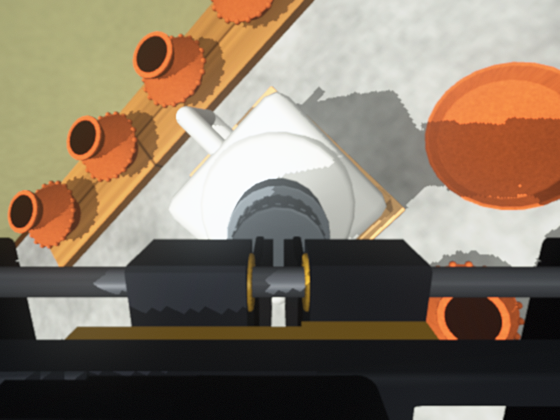

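View pics/side3c.png

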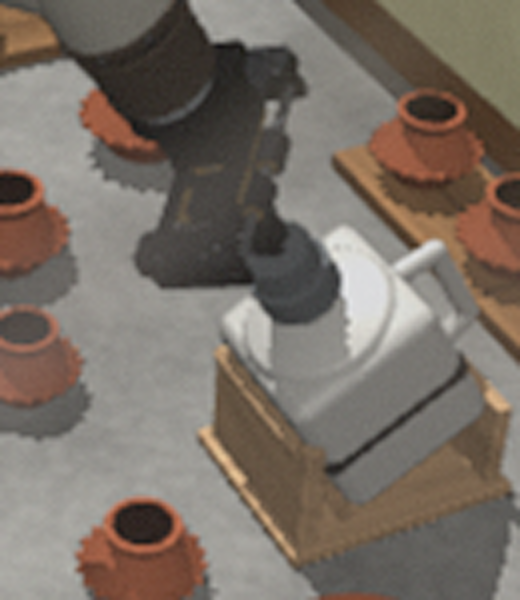

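```bash
python3 - <<'E'
from wov import *
from station import r,capture
s=r.sense();p=s["tcp_pos"];R=s["ee_rot"]
c=capture("wrist");T["wrist"]=np.array(c["world_from_camera"])[:3];K["wrist"]=(326.4314,277.9889,206.8075)
out=[]
for n in("scene","side","wrist"):
    print(n,proj(n,[p,p-.05*R[:,2],p-.1*R[:,2]]))
    img=cv2.imread(f"pics/{n}3.png")
    q=proj(n,p)[0]; x0,y0=int(q[0])-40,int(q[1])-50; s_=6.6 if n!="x" else 4
    i=cv2.convertScaleAbs(cv2.resize(img[y0:y0+90,x0:x0+80],None,fx=4,fy=4,interpolation=cv2.INTER_CUBIC),alpha=1.6)
    for k,col in((0,(0,0,255)),(.05,(0,255,0)),(.1,(255,0,0))):
        u=(proj(n,p-k*R[:,2])[0]-[x0,y0]+.5)*4; cv2.circle(i,(int(u[0]),int(u[1])),3,col,-1)
    for P in model(.537,-.072,0)[:4]: cv2.polylines(i,[np.int32(((proj(n,P)-[x0,y0]+.5)*4*16))],False,(0,255,255),1,cv2.LINE_AA,4)
    out.append(cv2.resize(i,(264,297)) if False else i)
cv2.imwrite("pics/tcp.png",cv2.resize(np.hstack(out),(800,300)))
E
```

```text
scene [[296.0071 233.9812]
 [289.267  222.2613]
 [282.2915 210.1322]]
side [[332.3402 197.2054]
 [326.0218 187.5851]
 [319.3725 177.4612]]
wrist [[279.1731 232.3376]
 [279.4791 266.0506]
 [280.0449 328.3837]]
```

View pics/tcp.png

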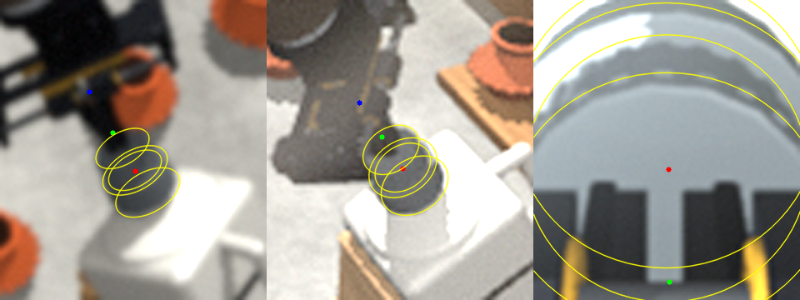

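The pads were never around the cap: the visible fingertips lie short of the reported TCP. I'll back off and measure where the tips really are.

```bash
python3 -m crank '[{"delta_rot":[0,0,0],"linear":[0,0,-0.03],"gripper":0},{"delta_rot":[0,0,0],"linear":[0,0,-0.03],"gripper":0},{"delta_rot":[0,0,0],"linear":[0,0,0],"gripper":0},{"delta_rot":[0,0,0],"linear":[0,0,0],"gripper":0}]'
python3 - <<'E'
from wov import *
from station import r,capture
s=r.sense();p=s["tcp_pos"];R=s["ee_rot"];print(p)
out=[]
for n in("scene","side"):
    img=capture(n)["img"];cv2.imwrite(f"pics/{n}4.png",img)
    q=proj(n,p)[0]; x0,y0=int(q[0])-30,int(q[1])-38; S=8
    i=cv2.convertScaleAbs(cv2.resize(img[y0:y0+72,x0:x0+50],None,fx=S,fy=S,interpolation=cv2.INTER_CUBIC),alpha=2)
    for k,col in((0,(0,0,255)),(.02,(0,255,255)),(.04,(0,255,0)),(.06,(255,0,0))):
        u=(proj(n,p-k*R[:,2])[0]-[x0,y0]+.5)*S; cv2.circle(i,(int(u[0]),int(u[1])),3,col,-1)
    out.append(i)
cv2.imwrite("pics/tcp4.png",np.hstack(out))
E
```

```text
time_s: 5.95
tcp_pos: [0.501, -0.0722, 0.2851]
ee_rot: [[0.613, -0.613, 0.498], [-0.707, -0.707, 0.0], [0.352, -0.352, -0.867]]
wrist_force: [0.2, 0.1, 0.4]
gripper_width: 0.003
[ 0.501  -0.0722  0.2851]
```

View pics/tcp4.png

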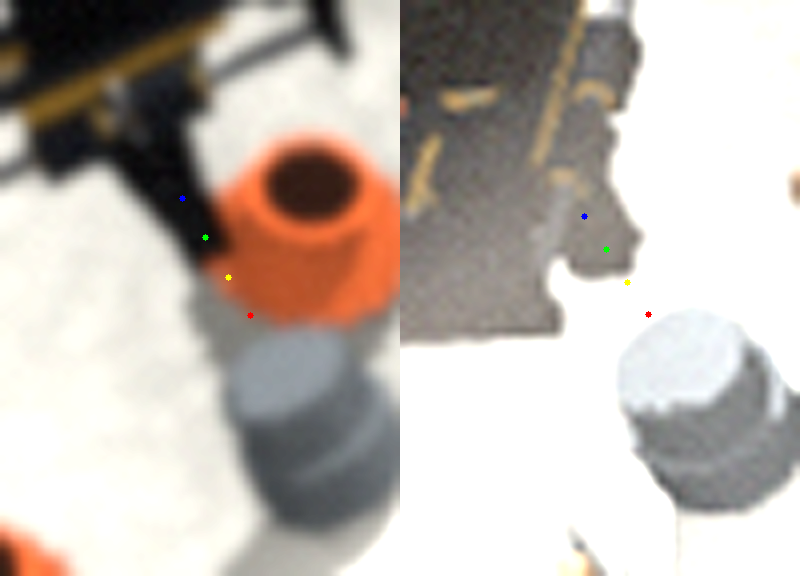

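Both views put the visible tips about 30–35 mm behind the reported TCP, and there was no contact at h = 10 mm. I'll calibrate it by touching the cap top lightly with the closed fingers; its top is known to be 41 mm out from neck_end.

```bash
python3 -m crank '[{"delta_rot":[0,0,0],"linear":[0,0,0.03],"gripper":0},{"delta_rot":[0,0,0],"linear":[0,0,0.029],"gripper":0},{"delta_rot":[0,0,0],"linear":[0,0,0],"gripper":0},{"delta_rot":[0,0,0],"linear":[0,0,0],"gripper":0}]' >/dev/null; python3 st.py
python3 -m crank '[{"delta_rot":[0,0,0],"linear":[0,0,0.0015],"gripper":0},{"delta_rot":[0,0,0],"linear":[0,0,0],"gripper":0}]' >/dev/null;  python3 st.py
```

```text
t 6.55 h 0.01173284439420859 lat(tool) [-0.0001  0.0005] phi [-0.0654 -0.0886 44.9975] axF 0.8950323818225462 F [-0.2216  0.4133  0.9055] M.a -0.03333967854291271 M [0.0842 1.0382 0.0101] g 0.4092793949776005 j [ 13.6428  -4.4914 -36.7229  13.9493 -29.3078  20.8979]
t 6.8 h 0.010778183322185069 lat(tool) [-0.      0.0002] phi [ 0.0067 -0.0111 45.014 ] axF 0.3286121674764598 F [-0.8681 -0.7251 -0.1217] M.a -0.04968038676699356 M [ 0.0607  1.0862 -0.0223] g 0.3887856259497435 j [ 13.6119  -4.4104 -36.82    14.0112 -29.0256  20.8331]
```

```bash
for i in 1; do python3 -m crank '[{"delta_rot":[0,0,0],"linear":[0,0,0.0015],"gripper":0},{"delta_rot":[0,0,0],"linear":[0,0,0],"gripper":0}]' >/dev/null;  python3 st.py|cut -c1-140; done
python3 -m crank '[{"delta_rot":[0,0,0],"linear":[0,0,0.0015],"gripper":0},{"delta_rot":[0,0,0],"linear":[0,0,0],"gripper":0}]' >/dev/null;  python3 st.py|cut -c1-140
```

```text
t 7.05 h 0.008724030400782453 lat(tool) [-0.0003  0.0006] phi [-0.031  -0.0673 45.0079] axF 0.519829862320155 F [-0.6759  0.0328  0.21  ] M.
t 7.3 h 0.006986394184886966 lat(tool) [-0.0003  0.0007] phi [-0.0501 -0.0909 45.0089] axF -0.3509743821556494 F [ 0.7036 -0.3719  0.001 ] M
```

```bash
python3 -m crank '[{"delta_rot":[0,0,0],"linear":[0,0,0.0015],"gripper":0},{"delta_rot":[0,0,0],"linear":[0,0,0],"gripper":0}]' >/dev/null;  python3 st.py|cut -c1-140
```

```text
t 7.55 h 0.006020391726828104 lat(tool) [-0.0001  0.0005] phi [-0.0339 -0.0487 45.0054] axF 6.6326169840248514 F [-5.2054  0.7246  4.6533] M
```

Contact came at reported h = 6.2 mm against the true 41 mm, so the real tips sit about 35 mm behind the reported TCP. I'll back off, open, and re-approach with that offset.

```bash
python3 -m crank '[{"delta_rot":[0,0,0],"linear":[0,0,-0.02],"gripper":100},{"delta_rot":[0,0,0],"linear":[0,0,-0.01],"gripper":100},{"delta_rot":[0,0,0],"linear":[0,0,0],"gripper":100},{"delta_rot":[0,0,0],"linear":[0,0,0],"gripper":100},{"delta_rot":[0,0,0],"linear":[0,0,0],"gripper":100},{"delta_rot":[0,0,0],"linear":[0,0,0],"gripper":100}]' >/dev/null;  python3 st.py
python3 - <<'E'
from station import capture
import cv2
c=capture("wrist");cv2.imwrite("pics/w5.png",c["img"])
E
```

```text
t 8.3 h 0.03516616201849748 lat(tool) [-0.0004  0.0008] phi [-0.0705 -0.1201 45.0079] axF -0.19521696302281238 F [ 0.0171  0.4076 -0.2155] M.a 0.007417469845069691 M [0.0343 1.068  0.0284] g 52.29092561953062 j [ 14.25    -6.8995 -35.4303  13.0215 -33.0534  21.6011]
```

View pics/w5.png

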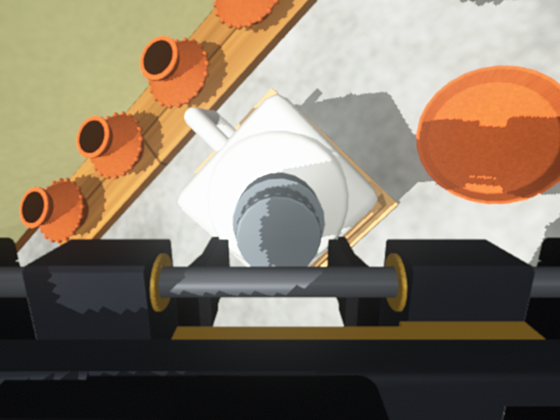

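```bash
python3 -m crank '[{"delta_rot":[0,0,0],"linear":[0,0,0],"gripper":100},{"delta_rot":[0,0,0],"linear":[0,0,0],"gripper":100},{"delta_rot":[0,0,0],"linear":[0,0,0],"gripper":100},{"delta_rot":[0,0,0],"linear":[0,0,0.015],"gripper":100},{"delta_rot":[0,0,0],"linear":[0,0,0.015],"gripper":100},{"delta_rot":[0,0,0],"linear":[0,0,0.012],"gripper":100},{"delta_rot":[0,0,0],"linear":[0,0,0],"gripper":100},{"delta_rot":[0,0,0],"linear":[0,0,0],"gripper":100}]' >/dev/null;  python3 st.py
```

```text
t 9.35 h -0.006110232750429538 lat(tool) [-0.      0.0003] phi [-0.0221 -0.041  45.0011] axF 0.886929492527296 F [-0.0195  0.98    1.0129] M.a -0.0058567512676268325 M [0.0302 0.9828 0.0107] g 86.84339801276855 j [ 13.183   -2.6089 -37.7152  14.8682 -26.3657  20.1466]
```

```bash
python3 -m crank '[{"delta_rot":[0,0,0],"linear":[0,0,0.007],"gripper":100},{"delta_rot":[0,0,0],"linear":[0,0,0.006],"gripper":100},{"delta_rot":[0,0,0],"linear":[0,0,0],"gripper":100},{"delta_rot":[0,0,0],"linear":[0,0,0],"gripper":100}]' >/dev/null;  python3 st.py
```

```text
t 9.85 h -0.019419575821002746 lat(tool) [-0.0003  0.0006] phi [-0.0419 -0.0753 45.    ] axF 0.12754453925693712 F [-0.0362  0.8859  0.1264] M.a 0.01825686513004593 M [-0.0087  1.0035  0.0161] g 86.80256951280863 j [ 12.8397  -1.1747 -38.4536  15.6891 -24.2336  19.4583]
```

```bash
python3 -m crank '[{"delta_rot":[0,0,0],"linear":[0,0,0],"gripper":50},{"delta_rot":[0,0,0],"linear":[0,0,0],"gripper":30},{"delta_rot":[0,0,0],"linear":[0,0,0],"gripper":10},{"delta_rot":[0,0,0],"linear":[0,0,0],"gripper":0},{"delta_rot":[0,0,0],"linear":[0,0,0],"gripper":0},{"delta_rot":[0,0,0],"linear":[0,0,0],"gripper":0}]' >/dev/null;  python3 st.py
```

```text
t 10.6 h -0.019338582233980314 lat(tool) [-0.0003  0.0008] phi [-0.0552 -0.084  45.0067] axF 1.8128976893072735 F [-1.3289 -0.7899  1.3261] M.a -0.013633033207388914 M [-0.1401  1.0918 -0.0967] g 53.2926961576998 j [ 12.8332  -1.1887 -38.463   15.685  -24.2519  19.4615]
```

It is gripped at 53 mm. Now I press.

```bash
python3 -m crank '[{"delta_rot":[0,0,0],"linear":[0,0,0.002],"gripper":0},{"delta_rot":[0,0,0],"linear":[0,0,0.002],"gripper":0},{"delta_rot":[0,0,0],"linear":[0,0,0.002],"gripper":0},{"delta_rot":[0,0,0],"linear":[0,0,0.001],"gripper":0},{"delta_rot":[0,0,0],"linear":[0,0,0],"gripper":0}]' >/dev/null;  python3 st.py
```

```text
t 11.22 h -0.025586038852582472 lat(tool) [-0.0002  0.0008] phi [-0.0523 -0.056  45.012 ] axF 10.261913721283694 F [-7.9593  0.8202  7.2541] M.a -0.023193179994399044 M [0.3957 2.0648 0.2017] g 53.079963033697545 j [ 12.66    -0.507  -38.8377  16.1983 -23.1782  19.0197]
```

```bash
python3 -m crank '[{"delta_rot":[0,0,0],"linear":[0,0,0.001],"gripper":0},{"delta_rot":[0,0,0],"linear":[0,0,0.001],"gripper":0},{"delta_rot":[0,0,0],"linear":[0,0,0],"gripper":0},{"delta_rot":[0,0,0],"linear":[0,0,0],"gripper":0}]' >/dev/null;  python3 st.py
```

```text
t 11.72 h -0.02739890043805636 lat(tool) [-0.0002  0.0008] phi [-0.0474 -0.0454 45.0122] axF 12.615310312715064 F [-9.446   1.3548  9.1132] M.a 0.015200002228537152 M [0.4122 2.1936 0.2556] g 53.32912721099913 j [ 12.6088  -0.3082 -38.9472  16.3545 -22.8607  18.8864]
```

```bash
python3 -m crank '[{"delta_rot":[0,0,0],"linear":[0,0,0.001],"gripper":0},{"delta_rot":[0,0,-0.06],"linear":[0,0,0],"gripper":0},{"delta_rot":[0,0,-0.1],"linear":[0,0,0],"gripper":0},{"delta_rot":[0,0,-0.1],"linear":[0,0,0],"gripper":0}]' >/dev/null;  python3 st.py
```

```text
t 12.22 h -0.02793844399265085 lat(tool) [ 0.0007 -0.    ] phi [ 0.0127  0.081  29.9295] axF 12.595702569062569 F [-8.6344  0.6437  9.5592] M.a -0.02404104464497639 M [0.1573 1.7295 0.0631] g 53.50957578155165 j [ 12.5634  -0.2167 -38.93    16.4706 -22.647   33.8931]
```

```bash
python3 -m crank '[{"delta_rot":[0,0,-0.12],"linear":[0,0,0],"gripper":0},{"delta_rot":[0,0,-0.12],"linear":[0,0,0],"gripper":0},{"delta_rot":[0,0,-0.12],"linear":[0,0,0],"gripper":0},{"delta_rot":[0,0,-0.12],"linear":[0,0,0],"gripper":0}]' >/dev/null;  python3 st.py
```

```text
t 12.72 h -0.027687421808988474 lat(tool) [ 0.0019 -0.0002] phi [0.0447 0.2119 2.3805] axF 12.438184759889314 F [-8.3973  1.436   9.5142] M.a -0.10846334123547957 M [0.7273 1.6303 0.2946] g 53.679537517737955 j [ 12.5773  -0.222  -38.8715  16.4811 -22.571   61.4274]
```

```bash
python3 -m crank '[{"delta_rot":[0,0,-0.12],"linear":[0,0,0],"gripper":0},{"delta_rot":[0,0,-0.1],"linear":[0,0,0],"gripper":0},{"delta_rot":[0,0,-0.02],"linear":[0,0,0],"gripper":0},{"delta_rot":[0,0,0],"linear":[0,0,0],"gripper":0}]' >/dev/null;  python3 st.py
```

```text
t 13.22 h -0.02782128571999219 lat(tool) [0.0014 0.0002] phi [  0.0156   0.1654 -11.1616] axF 13.29811506857643 F [-8.6345  1.5634 10.3702] M.a -0.10346942538047649 M [0.47   1.6045 0.1519] g 53.58575179827392 j [ 12.5858  -0.2178 -38.8959  16.4737 -22.594   74.9659]
```

```bash
python3 -m crank '[{"delta_rot":[0,0,0],"linear":[0,0,-0.003],"gripper":0},{"delta_rot":[0,0,0],"linear":[0,0,-0.003],"gripper":0},{"delta_rot":[0,0,0],"linear":[0,0,-0.003],"gripper":0},{"delta_rot":[0,0,0],"linear":[0,0,-0.003],"gripper":0},{"delta_rot":[0,0,0],"linear":[0,0,0],"gripper":0}]' >/dev/null;  python3 st.py
```

```text
t 13.85 h -0.01676853440486492 lat(tool) [0.001  0.0001] phi [  0.0198   0.104  -11.1644] axF 4.017233272797719 F [-0.2939 -0.7817  4.469 ] M.a 0.03808352640569937 M [-0.319   0.3697 -0.1402] g 53.42782159206641 j [ 12.8924  -1.4328 -38.2654  15.5878 -24.4908  75.719 ]
```

```bash
python3 -m crank '[{"delta_rot":[0,0,0],"linear":[0,0,-0.004],"gripper":0},{"delta_rot":[0,0,0],"linear":[0,0,-0.004],"gripper":0},{"delta_rot":[0,0,0],"linear":[0,0,-0.004],"gripper":0},{"delta_rot":[0,0,0],"linear":[0,0,0],"gripper":0}]' >/dev/null;  python3 st.py
```

```text
t 14.35 h -0.005323468292303443 lat(tool) [-0.0011  0.    ] phi [  0.0043  -0.1155 -11.1358] axF -0.6106918999773134 F [ 0.4157 -0.6328 -0.4651] M.a 0.053702341613713664 M [-0.124   1.116  -0.0096] g 53.04686344159049 j [ 13.2181  -2.72   -37.7152  14.7855 -26.545   76.3396]
```

```bash
python3 -m crank '[{"delta_rot":[0,0,0],"linear":[0,0,-0.01],"gripper":0},{"delta_rot":[0,0,0],"linear":[0,0,-0.015],"gripper":0},{"delta_rot":[0,0,0],"linear":[0,0,-0.025],"gripper":0},{"delta_rot":[0,0,0],"linear":[0,0,-0.025],"gripper":0},{"delta_rot":[0,0,0],"linear":[0,0,0],"gripper":0},{"delta_rot":[0,0,0],"linear":[0,0,0],"gripper":0}]' >/dev/null;  python3 st.py
python3 - <<'E'
from wov import *
from station import r,capture
o=[]
for n in("scene","side"):
    img=capture(n)["img"];cv2.imwrite(f"pics/{n}6.png",img)
    x0,y0=(240,170) if n=="scene" else (270,140)
    o.append(cv2.convertScaleAbs(cv2.resize(img[y0:y0+120,x0:x0+80],None,fx=5,fy=5,interpolation=cv2.INTER_CUBIC),alpha=1.6))
cv2.imwrite("pics/pull.png",np.hstack(o))
E
```

```text
t 15.1 h 0.06907596498859603 lat(tool) [-0.0013 -0.    ] phi [  0.0143  -0.1498 -11.1296] axF -1.4978935242959444 F [ 0.5508 -0.5619 -1.4116] M.a 0.08184235927246268 M [-0.0779  1.1416  0.0495] g 53.39729336063252 j [ 15.1507 -10.195  -33.4551  12.0942 -38.3816  78.3784]
```

View pics/pull.png

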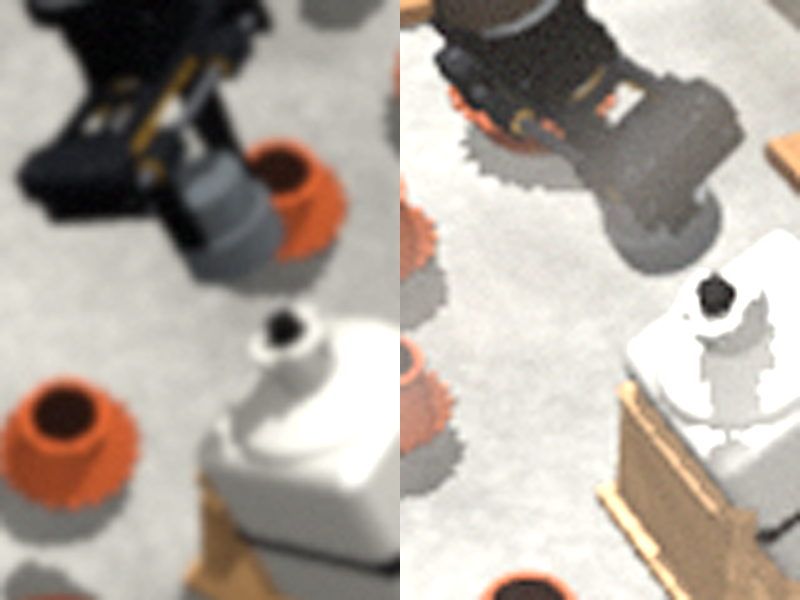

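```bash
python3 - <<'E'
from plan import *
for n,l in(("scene",{"potc":((252,258),.035),"pote":((263,376),.045),"small":((197,268),.01),"brush":((205,308),.01)}),("side",{"potc":((296,268),.035),"pote":((431,314),.045)})):
    for k,(p,z) in l.items(): print(n,k,atz(n,p,z))
D=np.array([.4965,-.290,.12])
for psi in(60,75,90,100): go(D,Rt(psi,tilt=0))
E
```

```text
scene potc [ 0.3861 -0.1274  0.035 ]
scene pote [ 0.6603 -0.444   0.045 ]
scene small [ 0.2403 -0.255   0.01  ]
scene brush [ 0.3609 -0.3578  0.01  ]
side potc [ 0.391 -0.124  0.035]
side pote [ 0.6589 -0.4477  0.045 ]
t 15.2 tcp [ 0.5014 -0.0723  0.2836] rotvec [-0.2286 -0.5046  1.212 ] deg 76.35127523295903
 lin in old axes [-0.1259  0.197   0.1396]  in new axes [0.1861 0.1131 0.1636] F [ 0.8771  0.3442 -1.2469] grip 0.6087602290792334
 joints [ 15.1443 -10.1289 -33.4648  12.1053 -38.3855  78.3793]
t 15.2 tcp [ 0.5014 -0.0723  0.2836] rotvec [-0.3015 -0.4849  1.4666] deg 90.1759625028613
 lin in old axes [-0.1259  0.197   0.1396]  in new axes [0.209  0.0611 0.1636] F [ 0.8771  0.3442 -1.2469] grip 0.6087602290792334
 joints [ 15.1443 -10.1289 -33.4648  12.1053 -38.3855  78.3793]
t 15.2 tcp [ 0.5014 -0.0723  0.2836] rotvec [-0.3757 -0.4578  1.7207] deg 104.26459313605896
 lin in old axes [-0.1259  0.197   0.1396]  in new axes [0.2177 0.0049 0.1636] F [ 0.8771  0.3442 -1.2469] grip 0.6087602290792334
 joints [ 15.1443 -10.1289 -33.4648  12.1053 -38.3855  78.3793]
t 15.2 tcp [ 0.5014 -0.0723  0.2836] rotvec [-0.426  -0.4354  1.8896] deg 113.75279173570479
 lin in old axes [-0.1259  0.197   0.1396]  in new axes [ 0.2152 -0.033   0.1636] F [ 0.8771  0.3442 -1.2469] grip 0.6087602290792334
 joints [ 15.1443 -10.1289 -33.4648  12.1053 -38.3855  78.3793]
```

```bash
python3 - <<'E'
from plan import *
go(np.array([.4965,-.290,.27]),Rt(30,tilt=0))
E
```

```text
t 15.2 tcp [ 0.5014 -0.0723  0.2836] rotvec [-0.0865 -0.5237  0.7014] deg 50.40015684992369
 lin in old axes [-0.0529  0.2115  0.0094]  in new axes [0.1046 0.191  0.0136] F [ 0.8771  0.3442 -1.2469] grip 0.6087602290792334
 joints [ 15.1443 -10.1289 -33.4648  12.1053 -38.3855  78.3793]
```

```bash
python3 -m crank '[{"delta_rot":[0,0,0],"linear":[-0.009,0.035,0.0015],"gripper":0},{"delta_rot":[0,0,0],"linear":[-0.011,0.044,0.002],"gripper":0},{"delta_rot":[0,0,0],"linear":[-0.011,0.044,0.002],"gripper":0},{"delta_rot":[0,0,0],"linear":[-0.011,0.044,0.002],"gripper":0},{"delta_rot":[0,0,0],"linear":[-0.011,0.044,0.002],"gripper":0}]' >/dev/null
python3 -m crank '[{"delta_rot":[-0.0124,-0.0748,0.1002],"linear":[0,0,0],"gripper":0},{"delta_rot":[-0.0124,-0.0748,0.1002],"linear":[0,0,0],"gripper":0},{"delta_rot":[-0.0124,-0.0748,0.1002],"linear":[0,0,0],"gripper":0},{"delta_rot":[-0.0124,-0.0748,0.1002],"linear":[0,0,0],"gripper":0},{"delta_rot":[-0.0124,-0.0748,0.1002],"linear":[0,0,0],"gripper":0},{"delta_rot":[-0.0124,-0.0748,0.1002],"linear":[0,0,0],"gripper":0},{"delta_rot":[-0.0124,-0.0748,0.1002],"linear":[0,0,0],"gripper":0},{"delta_rot":[0,0,0],"linear":[0,0,0],"gripper":0},{"delta_rot":[0,0,0],"linear":[0,0,0],"gripper":0}]' >/dev/null
python3 - <<'E'
from plan import *
go(np.array([.4965,-.290,.0026]),Rt(30,tilt=0))
E
```

```text
t 16.95 tcp [ 0.4965 -0.2895  0.2702] rotvec [-0.0011 -0.0012  0.0012] deg 0.11498613513170458
 lin in old axes [-0.      0.0007  0.2676]  in new axes [0.0003 0.0004 0.2676] F [-0.2416 -0.3841 -0.6529] grip 0.615039850583419
 joints [-14.1261  14.4298   1.3555  -0.0433 -76.8423  74.203 ]
```

Next I lower to 30 mm above the floor and look.

```bash
python3 -m crank '[{"delta_rot":[-0.0011,-0.0012,0.0012],"linear":[0,0.0005,0.03],"gripper":0},{"delta_rot":[0,0,0],"linear":[0,0,0.05],"gripper":0},{"delta_rot":[0,0,0],"linear":[0,0,0.05],"gripper":0},{"delta_rot":[0,0,0],"linear":[0,0,0.05],"gripper":0},{"delta_rot":[0,0,0],"linear":[0,0,0.035],"gripper":0},{"delta_rot":[0,0,0],"linear":[0,0,0.02],"gripper":0},{"delta_rot":[0,0,0],"linear":[0,0,0],"gripper":0},{"delta_rot":[0,0,0],"linear":[0,0,0],"gripper":0}]' >/dev/null
python3 - <<'E'
from plan import *
from wov import *
from station import r,capture
go(np.array([.4965,-.290,.0026]),Rt(30,tilt=0))
p=r.sense()["tcp_pos"]
o=[];t=np.linspace(0,2*np.pi,73)
for n in("scene","side"):
    img=capture(n)["img"]
    x0,y0=(205,250) if n=="scene" else (310,230)
    i=cv2.convertScaleAbs(cv2.resize(img[y0:y0+100,x0:x0+80],None,fx=5,fy=5,interpolation=cv2.INTER_CUBIC),alpha=1.6)
    for z,rr,c in((p[2]+.0034,.033,(0,255,255)),(p[2]+.0324,.033,(0,255,255)),(.02,.084,(255,0,0))):
        q=p if rr<.05 else (.4965,-.29)
        P=np.c_[q[0]+rr*np.cos(t),q[1]+rr*np.sin(t),0*t+z]; cv2.polylines(i,[np.int32(((proj(n,P)-[x0,y0]+.5)*5*16))],False,c,1,cv2.LINE_AA,4)
    o.append(i)
cv2.imwrite("pics/low.png",np.hstack(o))
E
```

```text
t 17.95 tcp [ 0.4975 -0.2903  0.0376] rotvec [-0.0005 -0.0037 -0.0003] deg 0.21256590228169378
 lin in old axes [-0.0012  0.0002  0.035 ]  in new axes [-0.0011  0.0002  0.035 ] F [ 0.7082 -0.2295 -1.1187] grip 0.6132449145473514
 joints [-14.1428  25.7713 -17.6326   0.041  -46.3864  74.0965]
```

View pics/low.png

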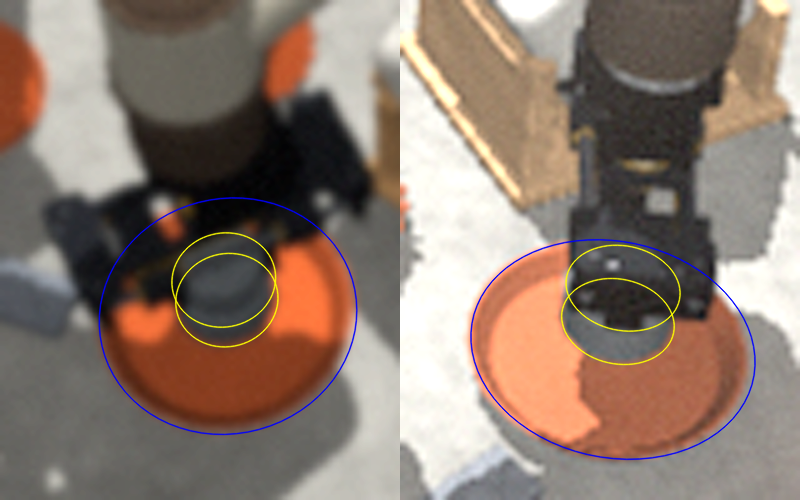

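The cap sits where predicted, centred over the dish. I'll lower gently now.

```bash
python3 -m crank '[{"delta_rot":[0,-0.003,0],"linear":[-0.001,0,0.015],"gripper":0},{"delta_rot":[0,0,0],"linear":[0,0,0.011],"gripper":0},{"delta_rot":[0,0,0],"linear":[0,0,0.005],"gripper":0},{"delta_rot":[0,0,0],"linear":[0,0,0],"gripper":0},{"delta_rot":[0,0,0],"linear":[0,0,0],"gripper":0}]' >/dev/null
python3 - <<'E'
from plan import *
go(np.array([.4965,-.290,.0026]),Rt(30,tilt=0))
E
```

```text
t 18.675 tcp [ 0.4962 -0.2896  0.0054] rotvec [-0.0002  0.0016 -0.0009] deg 0.10250441205975823
 lin in old axes [0.0005 0.0002 0.0028]  in new axes [0.0005 0.0002 0.0028] F [-0.2384 -0.3855 -1.3886] grip 0.6109666693908411
 joints [-14.1375  28.2468 -19.2184  -0.0493 -42.6178  74.1238]
```

```bash
python3 -m crank '[{"delta_rot":[0,0,0],"linear":[0,0,0.001],"gripper":0},{"delta_rot":[0,0,0],"linear":[0,0,0.001],"gripper":0},{"delta_rot":[0,0,0],"linear":[0,0,0],"gripper":0}]' | egrep 'pos|force'
python3 -m crank '[{"delta_rot":[0,0,0],"linear":[0,0,0.0005],"gripper":0},{"delta_rot":[0,0,0],"linear":[0,0,0],"gripper":0}]' | egrep 'pos|force'
```

```text
tcp_pos: [0.4959, -0.2895, 0.0033]
wrist_force: [0.4, -0.4, -0.7]
tcp_pos: [0.4959, -0.2895, 0.0027]
wrist_force: [0.3, 0.5, -1.7]
```

```bash
python3 -m crank '[{"delta_rot":[0,0,0],"linear":[0,0,0.0007],"gripper":0},{"delta_rot":[0,0,0],"linear":[0,0,0],"gripper":0}]' | egrep 'pos|force'
python3 -m crank '[{"delta_rot":[0,0,0],"linear":[0,0,0.0007],"gripper":0},{"delta_rot":[0,0,0],"linear":[0,0,0],"gripper":0}]' | egrep 'pos|force'
```

```text
tcp_pos: [0.496, -0.2895, 0.0022]
wrist_force: [0.5, 0.6, 1.1]
tcp_pos: [0.4959, -0.2894, 0.002]
wrist_force: [-1.3, 1.7, 5.4]
```

Floor contact at about 5 N. I release, then rise straight up.

```bash
python3 -m crank '[{"delta_rot":[0,0,0],"linear":[0,0,-0.0003],"gripper":62},{"delta_rot":[0,0,0],"linear":[0,0,0],"gripper":64},{"delta_rot":[0,0,0],"linear":[0,0,0],"gripper":70},{"delta_rot":[0,0,0],"linear":[0,0,0],"gripper":95},{"delta_rot":[0,0,0],"linear":[0,0,0],"gripper":95},{"delta_rot":[0,0,0],"linear":[0,0,0],"gripper":95},{"delta_rot":[0,0,0],"linear":[0,0,0],"gripper":95},{"delta_rot":[0,0,0],"linear":[0,0,0],"gripper":95}]'

```

```text
time_s: 20.8
tcp_pos: [0.4959, -0.2895, 0.0016]
ee_rot: [[0.866, -0.501, -0.002], [-0.501, -0.866, 0.001], [-0.002, -0.0, -1.0]]
wrist_force: [0.1, 0.2, 0.1]
gripper_width: 0.946
```

```bash
python3 -m crank '[{"delta_rot":[0,0,0],"linear":[0,0,-0.01],"gripper":95},{"delta_rot":[0,0,0],"linear":[0,0,-0.03],"gripper":95},{"delta_rot":[0,0,0],"linear":[0,0,-0.05],"gripper":95},{"delta_rot":[0,0,0],"linear":[0,0,-0.05],"gripper":95},{"delta_rot":[0,0,0],"linear":[-0.04,0,-0.05],"gripper":95},{"delta_rot":[0,0,0],"linear":[-0.05,0,-0.05],"gripper":95},{"delta_rot":[0,0,0],"linear":[-0.05,0,-0.03],"gripper":95},{"delta_rot":[0,0,0],"linear":[0,0,0],"gripper":95},{"delta_rot":[0,0,0],"linear":[0,0,0],"gripper":95}]'
python3 - <<'E'
from wov import *
from station import r,capture
o=[];t=np.linspace(0,2*np.pi,73)
for n in("scene","side"):
    img=capture(n)["img"];cv2.imwrite(f"pics/{n}9.png",img)
    x0,y0=(205,250) if n=="scene" else (310,230)
    i=cv2.convertScaleAbs(cv2.resize(img[y0:y0+100,x0:x0+80],None,fx=5,fy=5,interpolation=cv2.INTER_CUBIC),alpha=1.6)
    for z,rr,c in((.006,.033,(0,255,255)),(.063,.027,(0,255,255)),(.02,.084,(255,0,0))):
        q=(.4965,-.29)
        P=np.c_[q[0]+rr*np.cos(t),q[1]+rr*np.sin(t),0*t+z]; cv2.polylines(i,[np.int32(((proj(n,P)-[x0,y0]+.5)*5*16))],False,c,1,cv2.LINE_AA,4)
    o.append(i)
cv2.imwrite("pics/end.png",np.hstack(o))
E
```

```text
time_s: 21.92
tcp_pos: [0.381, -0.2229, 0.2654]
ee_rot: [[0.866, -0.501, -0.0], [-0.501, -0.866, 0.001], [-0.001, -0.001, -1.0]]
wrist_force: [0.7, -0.2, -0.9]
gripper_width: 0.948
```

View pics/end.png

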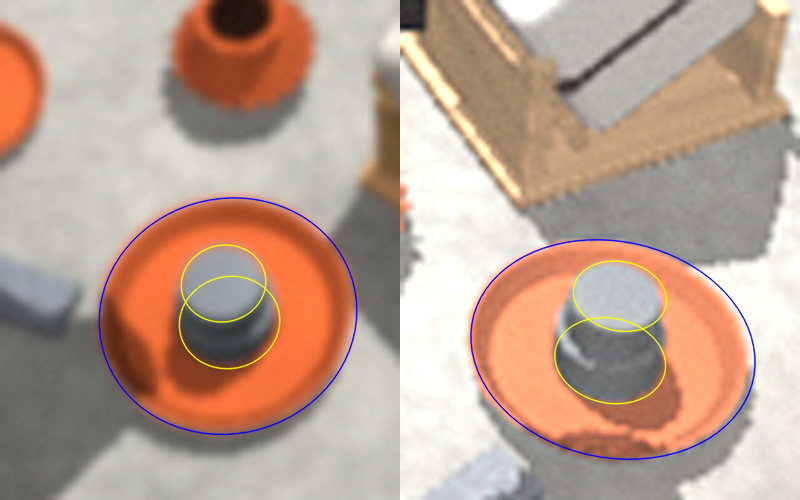

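View pics/side9.png

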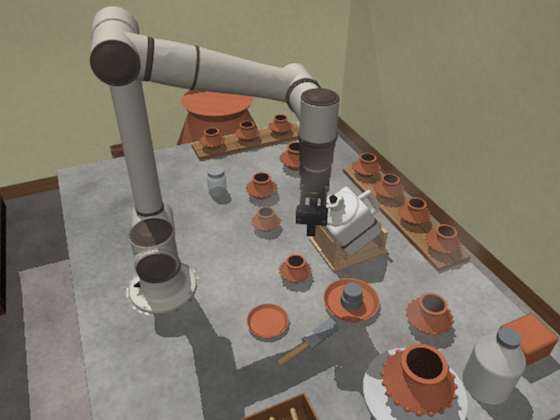

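The cap stands upright and centred, the dish and bystanders are unmoved, and the arm is clear.

```bash
python3 -c "
from station import workorder
print(workorder.finish_job())"
```

```text
the job is handed in; nothing more can be done
None
```

The cap is off the jug and standing open side down in the middle of the large terracotta dish, and I handed the job in at about 22 s. I pressed the cap in by about 8 mm, with at most 13.3 N measured along the neck. I then turned it 56° anticlockwise while it was held down and pulled it straight off.

**What went wrong on the way:** the first grasp closed on nothing. The real fingertips lie about 35 mm short of the reported TCP. I measured that by touching the cap's top at about 6.6 N and then gripped again using the offset.

**Last checks:**
- **Cap:** it stands upright in the dish, centred to within a few millimetres in both the scene and side views. I set it down at about 5 N and let go with no force left on the wrist.
- **Dish and bystanders:** the dish rim still fits its original outline. The pots, jar and brush look unmoved, but I compared those by eye only.
- **Arm:** it was clear of everything when I handed in.
- **Disagreement:** fitting the stand and fitting the cap in the two fixed cameras gave neck positions about 5 mm apart. I used the value in between, which the wrist camera confirmed.

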